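# Free the tube block from the tilted clamp and weigh it

## Task

Slide the orange jaw of the tilted clamp open, work the purple tube block out from under the lips of the jaws and set it down gently, level with its wells up, in the middle of the balance's steel pan: never bump or press the pan hard. Then push the empty clamp's jaw down the slope until it is fully home, and leave the tip box, the bottle and the jar where they stand.

Things in the scene. Friction and masses are not known exactly. Their poses are not given: they have to be found in the camera images.
- clamp: grey foot of a tilted clamp stand, fixed to the bench, 200 x 130 mm; origin on the bench under the middle of the block's seat, z up, x horizontal towards the high end of the slope
- cradle: the stand's fixed aluminium sloping plate, 190 (x -63 to 127) x 116 mm, tilted 30 degrees. Origin on its upper face, where the middle of the clamped block's underside rests; x points UP the slope, y across it, z square off the plate (up, leaning to the low side)
- fixed_lip (a point): middle of the edge of the lip on the fixed dark steel jaw at the low end; axes as the cradle's, where it lies at x -16, z 43 mm. The jaw is 44 mm wide (y), x -42 to -22 mm, 50 mm high; its lip overhangs the block 6 mm, at z 43 to 50 mm (3 mm above the block's top), so the block must shift over 6 mm up the slope before it can leave along z
- jaw (a joint): slide of the orange upper jaw along the cradle's x (m): about 0 to 0.003 at the start, when it holds the block; +0.040 = open stop, up the slope; -0.030 = fully home, at the end stop down the slope, its lip against the fixed jaw's lip (only possible when the block is out). Stiff: about 7 N of friction, it stays where it is left
- jaw_grip (a point): middle of the black upright grip fin on the orange jaw: 14 mm along the slope, 38 mm across, top 15 mm above this point, foot 24 mm below it on the jaw's top; 74 mm off the plate, axes as the cradle's. The jaw is 44 mm wide, 46 long, 50 high; its clamping face is 30 mm down the slope from the fin's middle; its lip overhangs the block 6 mm, at z 43 to 50 mm
- block: purple anodised aluminium tube block with 8 black wells on top, loose, about 0.34 kg, 44 (x) x 64 (y) x 40 mm (z); origin at the centre of its underside, z towards the wells. It starts clamped on the sloping plate with its x up the slope; its two end faces (64 mm apart along y) stick out 10 mm, give or take 4, beyond the 44 mm wide jaws
- balance: white laboratory balance, fixed, 220 x 170 mm, with a display on the -x side; origin on the bench under its centre, z up
- pan (a point): centre of the upper face of the balance's square steel pan, 130 x 130 mm, 70 mm above the bench; axes as the balance's. It gives a little: about 1 mm under 6 N
- tip_box: bystander: orange and white pipette tip box, 70 x 100 x 50 mm, loose; origin under its centre
- reagent: bystander: bottle with blue cap, 60 mm diameter, 110 mm high, loose; origin under its centre
- jar: bystander: jar with yellow lid, 60 mm diameter, 65 mm high, loose; origin under its centre
Things that resemble listed ones, but are neither listed nor needed, are in the scene too. What is shaped like the block but turquoise is not meant.

How it is judged:
By the outcome, as a careful person would: the job done as asked, in the order asked, and still so for the second after the job is handed in, with the robot touching nothing.
It also fails if it takes over 64 s, if anything falls off the work surface, if the arm or the gripper's body presses on something with over 40 N, if the wrist force passes 120 N, or if a joint passes its speed limit or range.

## Robot

A 6-joint arm with a two-finger parallel gripper is mounted at the origin on the work surface. World frame = base frame: x ahead of the robot, y to its left, z up, the work surface at z = 0. Lengths are in m, angles in degrees, forces in N, time in s.
With the tool pointing down it reaches from about 0.4 to 0.825 m from the base axis. Payload 7 kg.
Tool frame: the origin (TCP) lies midway between the tips of the shut fingers; the grasp point (between the pads) lies 19 mm behind it; z points along the fingers, y is the line along which they close (so a half turn about z gives the same grasp; the last joint's range is limited). The gripper opens to 88 mm and grips with 3 to 60 N. Pads are 19 mm wide; open, the fingers measure 130 mm over their backs; the gripper's body (78 mm by 193 mm) begins 47 mm behind the grasp point.
Start: joints at [-58.608, 20.546, 0.682, 0, -70.136, -16.507], TCP at [0.173, -0.652, 0.227] pointing down, gripper open.
Joint ranges: [-176.03, 176.03], [-82.01, 121.73], [-58.28, 71.71], [-173.87, 95.51], [-174.79, -0.11], [-173.66, 173.66]. Speed limits (degrees/s): [136.94, 136.94, 172.46, 180, 180, 180].

## Interface

Orientations are given as [roll, pitch, yaw] about the fixed x, y, z axes, in that order (R = Rz(yaw) Ry(pitch) Rx(roll)).
In Python, from plant import ctrl, viewer, close_job gives the robot as it stands. The module is installed in compiled form; this text tells all that it offers.
- The arm moves only by the tool step_arm, never from a script. Its argument "moves" is a list that holds one entry, the list of rows, each a list of 5 numbers: the shift along the world's x, y, z in cm, then the turn about the world's z in rad, then the finger opening in cm, from 0 to 8.76. In form: [[[tx, ty, tz, twist, grip], ...]]. A call has 1 to 10 rows; each row shifts and turns the commanded pose from where the row before left it; what a row does not reach is not made up. A row lasts 1/10 s, in which the tool goes at most 50 mm and 8.59 degrees, less where a joint would pass 70% of its speed; a pose out of reach is approached as far as the arm can. A call with a gripper value outside its range is refused whole. The fingers move at their own pace and stop on an object; the grip force is fixed at half the most. Time passes only in rows, so rows that do not move let the fingers close. It gives the time, the measured TCP pose, the force, the opening and the grip force at its end, in the units of the state.
- ctrl.get_obs(): the state, without advancing time (a new reading comes with each control period).
- viewer.snapshot(name): name is "scene" or "top" or "wrist"; returns (picture, depth): 400x640x3 uint8, blue, green, red; 400x640 float32, m along the optical axis (not along the pixel's ray), 0 where there is no reading.
- viewer.camera_info(name): a dict with "camera_matrix" (3x3 intrinsics, pixels), "k1" (the pictures are not rectified: a ray, as slopes to the right and down, at radius r is drawn at 1 + k1 r^2 times it, then the intrinsics apply), "eye" and "orientation" of the camera in the world. Camera axes: x right, y down, z forward; pixel columns grow to the right and rows downward; lengths in m; the calibration is good to about 2 mm. A picture is of the moment at which its call begins: read the wrist's pose just before it. camera_info takes no time and is no camera call; for the wrist camera it gives the pose at the moment of the call.
- close_job(): hands the job in; it is judged then, once.
The state is a dict: "clock": time; "joint_pos": joint angles; "qvel": joint speeds; "tau": joint torques, N m; "tool_pos": TCP position; "orientation": TCP orientation; "force": force on the tool from outside, world axes, zero at the start; "moment": the same for the moment, N m; "opening": finger opening in m; "gripper_force": force on a finger pad.
Only numpy, scipy, OpenCV 4.12 (cv2) and the standard library are available. Lean on these libraries where they do the work, as an engineer would, in place of code of your own. Each camera call takes 0.05 s, during which the arm holds its last target. There are 200 camera calls.

## Working session

There is one attempt and no reset: what is moved stays moved. The work goes in short steps, Python scripts to look and compute and a tool call to move; the robot and the scene stay as the last step left them, time stands still between calls to the robot, and variables do not carry over. Pictures are saved under pics/ and viewed, at most 10 in all, crops included, and the job is handed in when it is done.

Besides the shell and the picture viewer there is one more tool, called after "Call:" as name(argument=value, ...), one argument or row to a line, values as JSON. step_arm: Moves the arm, as the interface text tells. Its arguments: {"type":"object","properties":{"moves":{"type":"array","items":{"type":"array","items":{"type":"array","items":{"type":"number"}}}}},"required":["moves"]}

```bash
mkdir -p pics; cat > h.py <<'E'
import numpy as np,cv2
from plant import ctrl,viewer,close_job
from scipy.spatial.transform import Rotation as R
def snap(n):
    i=viewer.camera_info(n); p,d=viewer.snapshot(n); np.savez(''+n+'.npz',p=p,d=d,**{k:np.array(v) for k,v in i.items()}); return p,d,i
def load(n):
    z=np.load(''+n+'.npz'); return z['p'],z['d'],{k:z[k] for k in z.files}
def cloud(d,i):
    K=np.array(i['camera_matrix']);k1=float(i['k1'])
    v,u=np.mgrid[:d.shape[0],:d.shape[1]].astype(float)
    pts=cv2.undistortPoints(np.stack([u.ravel(),v.ravel()],1)[:,None],K,np.array([k1,0,0,0.])).reshape(d.shape+(2,))
    c=np.dstack([pts,np.ones(d.shape)])*d[...,None]
    o=np.array(i['orientation']); M=o if o.shape==(3,3) else R.from_euler('xyz',o,degrees=True).as_matrix()
    w=c@M.T+np.array(i['eye']); w[d==0]=np.nan; return w
E
python3 - <<'E'
from h import *
for n in('scene','top'):
    p,d,i=snap(n); cv2.imwrite(f'pics/{n}0.png',p); print(n,i)
print(ctrl.get_obs())
E
```

```text
scene {'camera_matrix': array([[408.36048442,   0.        , 320.71104396],
       [  0.        , 408.36048442, 195.46716556],
       [  0.        ,   0.        ,   1.        ]]), 'k1': -0.016491840818399082, 'eye': array([ 1.16330331, -0.83453123,  0.88073271]), 'orientation': array([-126.74987239,   -0.82307431,   35.74940948])}
top {'camera_matrix': array([[458.85005905,   0.        , 315.26028528],
       [  0.        , 458.85005905, 197.51778698],
       [  0.        ,   0.        ,   1.        ]]), 'k1': 0.020800156091217173, 'eye': array([0.37285779, 0.00147408, 1.3611921 ]), 'orientation': array([-169.91400768,    0.32953688,  -88.7183805 ])}
{'clock': 0.1, 'joint_pos': array([-5.86095227e+01,  2.05862162e+01,  6.37786912e-01, -1.53283735e-02,
       -7.01362802e+01, -1.65073282e+01]), 'qvel': array([-0.02435476, -0.16434466,  0.00539506,  0.04983194, -0.07679984,
       -0.08412092]), 'tau': array([ 4.11307274e-04, -5.84163344e+01,  2.93749702e+01,  7.01556131e+00,
        1.01276982e-02, -4.60411741e-05]), 'tool_pos': array([ 0.17321961, -0.65193439,  0.22572715]), 'orientation': array([ 1.79914687e+02, -1.02545565e-02, -1.65122062e+02]), 'force': array([ 0.19466852,  0.95955953, -0.7673344 ]), 'moment': array([0.00772335, 0.04232971, 0.00677462]), 'gripper_force': 0.0, 'opening': 0.08765613023583727}
```

View pics/scene0.png

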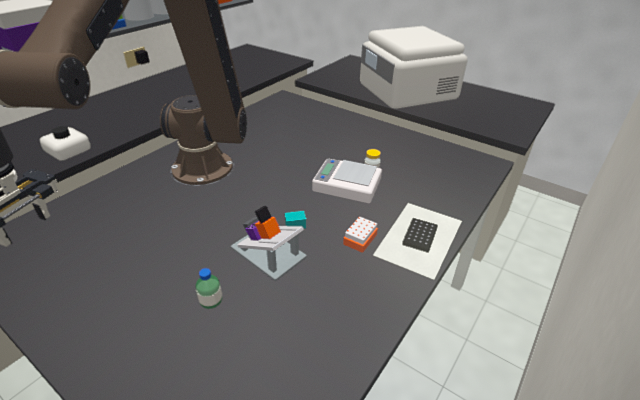

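View pics/top0.png

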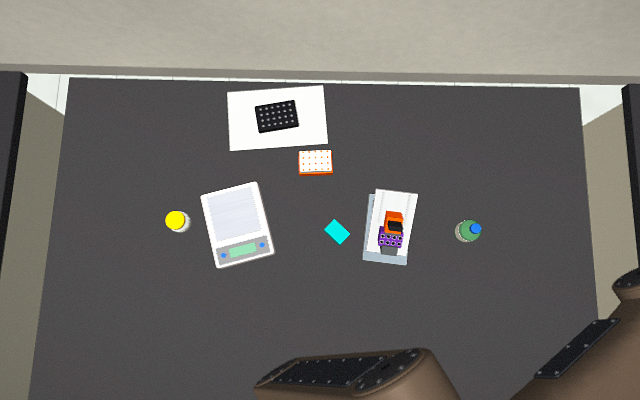

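Candidates: purple block in the clamp, top (391,238) / scene (251,230); turquoise look-alike, top (337,232); black rack, top (276,116); tip box, top (315,162). I choose the purple one with wells, between the dark and orange jaws. The display balance is at top (238,222).

```bash
python3 - <<'E'
from h import *
for n,boxes in(('top',{'purple':(370,220,410,255),'orange':(378,205,410,235),'clamp':(355,180,425,270),'bal':(195,175,280,275)}),('scene',{'clamp':(225,200,310,280)})):
    p,d,i=load(n); w=cloud(d,i); hsv=cv2.cvtColor(p,cv2.COLOR_BGR2HSV)
    def st(name,m):
        q=w[m]; q=q[~np.isnan(q[:,0])]
        print(n,name,len(q),'med',np.round(np.median(q,0),4),'lo',np.round(np.percentile(q,2,axis=0),4),'hi',np.round(np.percentile(q,98,axis=0),4))
    B=np.zeros(d.shape,bool);b=boxes['clamp'];B[b[1]:b[3],b[0]:b[2]]=1
    H,S,V=cv2.split(hsv)
    st('purple',B&(H>120)&(H<155)&(S>100)&(V>60)); st('orange',B&(H<15)&(S>180)&(V>150))
    st('black',B&(V<35))
    plate=B&(S<30)&(V>120); st('plate',plate)
    if n=='top':
        q=w[plate]; q=q[~np.isnan(q[:,0])]; print('bench z',np.nanmedian(w[300:340,300:340,2]))
        for it in range(3):
            c=q.mean(0);s=np.linalg.svd(q-c,full_matrices=0)[2][2]; s*=np.sign(s[2]); r=(q-c)@s; q=q[abs(r)<max(.003,2*r.std())] if it<2 else q
        print('plate n',s,'tilt',np.degrees(np.arccos(s[2])),'updir',np.degrees(np.arctan2(-s[1],-s[0])),len(q),r.std())
        uv=(w[...,2]>.063)&(w[...,2]<.08); M=np.zeros(d.shape,bool);b=boxes['bal'];M[b[1]:b[3],b[0]:b[2]]=1
        st('baltop',M&uv); h=w[M&uv]; rr=cv2.minAreaRect((h[:,:2]*1000).astype(np.float32)); print('bal rect',rr)
        for a,bb in(('tip',(290,145,340,180)),('turq',(320,215,355,250)),('jar',(160,205,195,235)),('bottle',(450,215,485,245))):
            M[:]=0;M[bb[1]:bb[3],bb[0]:bb[2]]=1; st(a,M&(w[...,2]>.02))
E
```

```text
top purple 204 med [ 0.4862 -0.1849  0.0926] lo [ 0.4677 -0.2267  0.069 ] hi [ 0.5203 -0.164   0.1065]
top orange 228 med [ 0.5382 -0.1948  0.1218] lo [ 0.5012 -0.2206  0.0963] hi [ 0.5618 -0.1775  0.1407]
top black 79 med [ 0.5176 -0.197   0.1498] lo [ 0.4747 -0.2193  0.0878] hi [ 0.5301 -0.1715  0.1682]
top plate 1944 med [ 0.5594 -0.191   0.0901] lo [ 0.4314 -0.2596  0.0086] hi [ 0.6173 -0.1372  0.1236]
bench z 0.0006918003966366326
plate n [-0.50484424  0.05120826  0.8616902 ] tilt 30.49310832814482 updir -5.791918020330768 1784 0.0029292237154069914
top baltop 2090 med [0.5502 0.2448 0.0702] lo [0.4781 0.1771 0.0644] hi [0.6182 0.3122 0.0756]
bal rect ((526.0252075195312, 235.8424530029297), (190.45762634277344, 136.97633361816406), 18.973644256591797)
top tip 800 med [0.7116 0.017  0.0496] lo [ 0.682  -0.0301  0.0249] hi [0.7482 0.065  0.0556]
top turq 351 med [ 0.5099 -0.0506  0.0405] lo [ 0.479  -0.0803  0.0328] hi [ 0.5401 -0.0187  0.0455]
top jar 419 med [0.5292 0.4057 0.064 ] lo [0.5032 0.3826 0.0237] hi [0.5553 0.4362 0.0705]
top bottle 451 med [ 0.5164 -0.4129  0.0767] lo [ 0.4917 -0.445   0.0256] hi [ 0.5463 -0.3947  0.1128]
scene purple 145 med [ 0.497  -0.2281  0.0847] lo [ 0.4657 -0.2318  0.0636] hi [ 0.5179 -0.2013  0.1057]
scene orange 239 med [ 0.5497 -0.2055  0.1195] lo [ 0.5113 -0.2248  0.0976] hi [ 0.5629 -0.1826  0.1376]
scene black 96 med [ 0.5212 -0.2051  0.1504] lo [ 0.5117 -0.2194  0.1364] hi [ 0.5302 -0.1844  0.1649]
scene plate 1808 med [ 0.5719 -0.2278  0.0124] lo [ 0.4302 -0.2674  0.0073] hi [ 0.6225 -0.1477  0.1213]
```

```bash
python3 - <<'E'
from h import *
p,d,i=load('top'); a=cv2.resize(p[175:280,350:430],None,fx=5,fy=5,interpolation=cv2.INTER_CUBIC)
p,d,i=load('scene'); b=cv2.resize(p[195:285,225:311],None,fx=4.6,fy=4.6,interpolation=cv2.INTER_CUBIC)
h=max(a.shape[0],b.shape[0]); c=np.zeros((h,a.shape[1]+b.shape[1],3),np.uint8); c[:a.shape[0],:a.shape[1]]=a; c[:b.shape[0],a.shape[1]:]=b
print(c.shape);cv2.imwrite('pics/crop0.png',c[:600,:800])
E
```

```text
(525, 796, 3)
```

View pics/crop0.png

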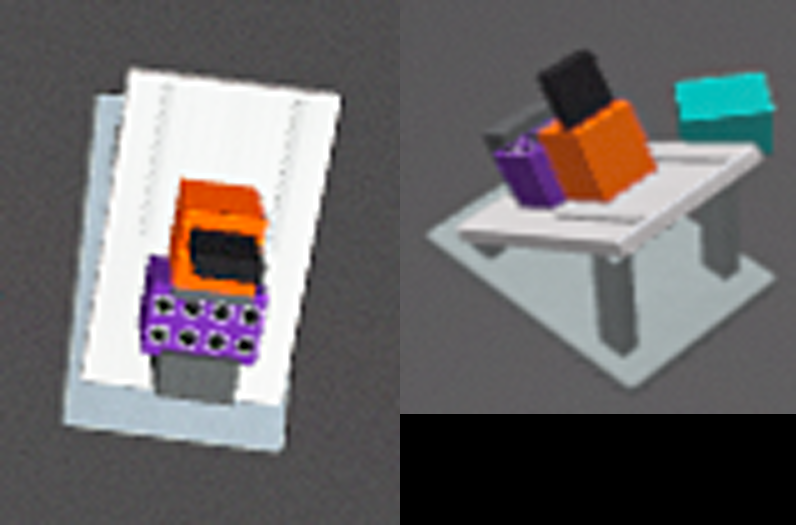

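The crop shows the purple 8-well block at (205,310) between the dark jaw (195,380) and the orange jaw with its black fin (225,255). That confirms the choice. Next I move above the clamp.

Call:
step_arm(
  moves=[
    [[2.2, 3.2, 0.8, -0.025, 8.76], [2.2, 3.2, 0.8, -0.025, 8.76], [2.2, 3.2, 0.8, -0.025, 8.76], [2.2, 3.2, 0.8, -0.025, 8.76], [2.2, 3.2, 0.8, -0.025, 8.76], [2.2, 3.2, 0.8, -0.025, 8.76], [2.2, 3.2, 0.8, -0.025, 8.76], [2.2, 3.2, 0.8, -0.025, 8.76], [2.2, 3.2, 0.8, -0.025, 8.76], [2.2, 3.2, 0.8, -0.025, 8.76]],
  ],
)

```text
clock: 1.1
tool_pos: [0.3938, -0.3308, 0.3067]
orientation: [180.0, -0.0, -179.5]
force: [1.1, -0.6, 0.0]
opening: 0.0875
gripper_force: 0.0
```

Call:
step_arm(
  moves=[
    [[2.4, 3.5, 0.5, -0.025, 8.76], [2.4, 3.5, 0.5, -0.025, 8.76], [2.4, 3.5, 0.5, -0.025, 8.76], [2.4, 3.5, 0.5, -0.025, 8.76], [0, 0, 0, 0, 8.76], [0, 0, 0, 0, 8.76]],
  ],
)

```text
clock: 1.7
tool_pos: [0.4896, -0.1914, 0.3261]
orientation: [180.0, -0.1, 175.0]
force: [-0.4, 0.5, -0.0]
opening: 0.0877
gripper_force: 0.0
```

```bash
cat > fit.py <<'E'
from h import *
from scipy.optimize import least_squares
from scipy.spatial import cKDTree
def box(x0,x1,y0,y1,z0,z1): return np.array([[x0,x1],[y0,y1],[z0,z1]])
def boxes(j,by): # cradle frame
    return [box(-.063,.127,-.058,.058,-.006,0),box(-.042,-.022,-.022,.022,0,.05),box(-.022,.022,-.032+by,.032+by,0,.04),
            box(.022+j,.068+j,-.022,.022,0,.05),box(.045+j,.059+j,-.019,.019,.05,.089)]
def sd(q,b):
    c=b.mean(1);h=(b[:,1]-b[:,0])/2;a=abs(q-c)-h
    return np.linalg.norm(np.maximum(a,0),axis=1)+np.minimum(a.max(1),0)
def T(p): # x,y,yaw,h
    return R.from_euler('zy',[p[2],-np.radians(30)]).as_matrix(),np.array([p[0],p[1],p[3]])
def res(p,q,j=None):
    M,t=T(p); l=(q-t)@M
    return np.min([abs(sd(l,b)) for b in boxes(p[4],p[5])],0)
def fit(q,p0):
    f=lambda p:np.clip(res(p,q),0,.02)
    return least_squares(f,p0,loss='soft_l1',f_scale=.002,x_scale=[.01,.01,.1,.01,.01,.01],diff_step=1e-4)
def run(n,p0):
    p,d,i=load(n); w=cloud(d,i).reshape(-1,3); 
    M,t=T(p0); l=(w-t)@M
    k=(~np.isnan(w[:,0]))&(l[:,0]>-.075)&(l[:,0]<.14)&(abs(l[:,1])<.068)&(l[:,2]>-.004)&(l[:,2]<.1); q=w[k]
    q=q[::max(1,len(q)//6000)]
    r=fit(q,p0); print(n,len(q),'x,y %.4f %.4f yaw %.2f h %.4f jaw %.4f by %.4f'%(r.x[0],r.x[1],np.degrees(r.x[2]),*r.x[3:]),'med res',np.median(res(r.x,q)))
    return r.x
E
python3 - <<'E'
from fit import *
o=ctrl.get_obs();print(o['tool_pos'],o['orientation'],o['clock'],o['force'])
p,d,i=snap('wrist');cv2.imwrite('pics/wrist1.png',p);print(i['eye'],i['orientation'])
p0=[.497,-.19,-.1,.065,.001,0]
for n in('top','scene','wrist'):
    x=p0
    for _ in range(2): x=run(n,x)
E
```

```text
[ 0.48964191 -0.19137148  0.32611967] [ 1.79994585e+02 -5.20121616e-02  1.74962869e+02] 1.7 [-0.43782791  0.46809885 -0.00391865]
[ 0.40827967 -0.18378957  0.48429261] [ 1.62564030e+02 -2.83638871e-02  8.49598941e+01]
top 1125 x,y 0.5071 -0.1970 yaw -5.41 h 0.0646 jaw -0.0023 by -0.0012 med res 0.0016213239456783837
top 2083 x,y 0.5066 -0.1972 yaw -5.10 h 0.0630 jaw -0.0010 by -0.0007 med res 0.0014384235350269822
scene 801 x,y 0.5053 -0.1964 yaw -5.69 h 0.0607 jaw 0.0009 by -0.0009 med res 0.0011262406375118147
scene 1370 x,y 0.5044 -0.1971 yaw -5.36 h 0.0612 jaw 0.0013 by -0.0001 med res 0.0011711144120871912
wrist 5383 x,y 0.5078 -0.1960 yaw -5.27 h 0.0621 jaw -0.0017 by -0.0018 med res 0.0008428240081536226
wrist 7255 x,y 0.5069 -0.1971 yaw -5.90 h 0.0629 jaw -0.0016 by -0.0016 med res 0.0013993721513925906
```

View pics/wrist1.png

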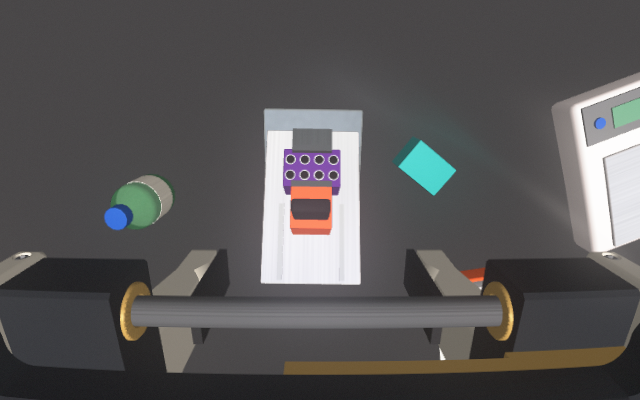

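The wrist picture shows the clamp aligned at (312,200), with the block at (311,165) and the fin at (310,208). The fit gives cradle origin (0.5065, -0.197, 0.062), yaw -5.5°. Next I grasp the fin across its ends.

Call:
step_arm(
  moves=[
    [[0.5, -0.13, -4.2, -0.002, 8.76], [0.5, -0.13, -4.2, -0.002, 8.76], [0.5, -0.13, -4.2, -0.002, 8.76], [0.5, -0.13, -3.2, -0.002, 8.76], [0.5, -0.13, -2.0, -0.002, 8.76], [0, 0, -1.0, 0, 8.76], [0, 0, 0, 0, 2], [0, 0, 0, 0, 2], [0, 0, 0, 0, 2], [0, 0, 0, 0, 2]],
  ],
)

```text
clock: 2.75
tool_pos: [0.5149, -0.1989, 0.1399]
orientation: [180.0, 0.1, 174.3]
force: [0.0, -0.1, 0.2]
opening: 0.0611
gripper_force: 0.0
```

Call:
step_arm(
  moves=[
    [[0, 0, 0, 0, 2], [0, 0, 0, 0, 2], [0, 0, 0, 0, 2]],
  ],
)

```text
clock: 3.05
tool_pos: [0.5144, -0.1992, 0.1389]
orientation: [-180.0, 0.0, 174.3]
force: [-0.1, -9.6, -2.1]
opening: 0.0379
gripper_force: 30.0
```

Call:
step_arm(
  moves=[
    [[0.2, -0.07, 0.115, 0, 2], [0.4, -0.07, 0.23, 0, 2], [0.5, -0.05, 0.29, 0, 2], [0.5, -0.05, 0.29, 0, 2], [0.5, -0.05, 0.29, 0, 2], [0.5, -0.05, 0.29, 0, 2], [0.4, -0.04, 0.23, 0, 2], [0.2, -0.02, 0.115, 0, 2], [0, 0, 0, 0, 2]],
  ],
)

```text
clock: 3.95
tool_pos: [0.5434, -0.2023, 0.1557]
orientation: [180.0, -0.4, 174.2]
force: [-7.8, 2.6, 1.4]
opening: 0.0375
gripper_force: 30.0
```

Call:
step_arm(
  moves=[
    [[0.3, -0.03, 0.17, 0, 2], [0.2, -0.02, 0.115, 0, 2], [0, 0, 0, 0, 2], [0, 0, 0, 0, 2]],
  ],
)

```text
clock: 4.35
tool_pos: [0.5475, -0.2028, 0.1581]
orientation: [179.9, -0.5, 174.2]
force: [-9.6, 2.6, -1.3]
opening: 0.0377
gripper_force: 30.0
```

Call:
step_arm(
  moves=[
    [[0, 0, 0, 0, 8.76], [0, 0, 0, 0, 8.76], [0, 0, 0, 0, 8.76], [0, 0, 0, 0, 8.76], [0, 0, 2, 0, 8.76], [0, 0, 4, 0, 8.76], [-1.0, 0.1, 4, 0, 8.76], [-2, 0.2, 4, 0, 8.76], [-2, 0.2, 2, 0, 8.76], [-1, 0.1, 0, 0, 8.76]],
  ],
)

```text
clock: 5.35
tool_pos: [0.4918, -0.1976, 0.3241]
orientation: [-180.0, 0.4, 174.3]
force: [0.5, 0.1, -0.2]
opening: 0.0877
gripper_force: 0.0
```

```bash
python3 - <<'E'
from fit import *
viewer.camera_info
import time
o=ctrl.get_obs();print(o['tool_pos'],o['orientation'],o['clock'],o['force'])
for n in('wrist','top','scene'):
    p,d,i=snap(n)
    if n=='wrist': cv2.imwrite('pics/wrist2.png',p[60:380,180:460])
    x=[.5065,-.197,-.096,.062,.038,-.001]
    if n!='top' or 1: 
        for _ in range(2): x=run(n,x)
E
```

```text
[ 0.49176331 -0.19764858  0.32408992] [-179.9809013     0.40730555  174.27055402] 5.35 [ 0.54061613  0.06932114 -0.17692054]
wrist 7174 x,y 0.5048 -0.1974 yaw -4.85 h 0.0616 jaw 0.0386 by -0.0006 med res 0.0013968598184027794
wrist 6861 x,y 0.5052 -0.1970 yaw -4.87 h 0.0612 jaw 0.0384 by -0.0004 med res 0.001273622932297935
top 552 x,y 0.5070 -0.1979 yaw -6.24 h 0.0635 jaw 0.0390 by 0.0006 med res 0.001578264451221001
top 530 x,y 0.5072 -0.1979 yaw -6.25 h 0.0634 jaw 0.0399 by 0.0006 med res 0.0015706984795890964
scene 1415 x,y 0.5038 -0.1977 yaw -4.66 h 0.0607 jaw 0.0401 by 0.0006 med res 0.0010674801787710214
scene 1408 x,y 0.5038 -0.1977 yaw -4.68 h 0.0607 jaw 0.0401 by 0.0006 med res 0.0010551197058204474
```

View pics/wrist2.png

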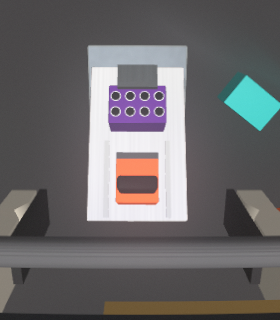

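The picture shows the jaw open (137,180), with the block still seated against the fixed jaw (137,100). Next I grasp the block by its end faces, biased to the low side so the body clears the jaw.

Call:
step_arm(
  moves=[
    [[-0.7, 0.2, -4.5, 0.005, 8.76], [0, 0, -4.5, 0, 8.76], [0, 0, -4.5, 0, 8.76], [0, 0, -4.5, 0, 8.76], [0, 0, -3.5, 0, 8.76], [0, 0, -2.5, 0, 8.76], [0, 0, -1.0, 0, 8.76], [0, 0, -0.5, 0, 8.76], [0, 0, 0, 0, 8.76]],
  ],
)

```text
clock: 6.4
tool_pos: [0.4846, -0.1954, 0.0646]
orientation: [-180.0, -0.0, 174.6]
force: [-0.3, -0.5, 0.2]
opening: 0.0876
gripper_force: 0.0
```

Call:
step_arm(
  moves=[
    [[0, 0, 0, 0, 5.8], [0, 0, 0, 0, 5.8], [0, 0, 0, 0, 5.8], [0, 0, 0, 0, 5.8], [0, 0, 0, 0, 5.8]],
  ],
)

```text
clock: 6.9
tool_pos: [0.4848, -0.1955, 0.0658]
orientation: [-180.0, 0.1, 174.6]
force: [-1.6, 0.4, 6.7]
opening: 0.0638
gripper_force: 30.0
```

Call:
step_arm(
  moves=[
    [[0, 0, 0.1, 0, 5.8], [0, 0, 0.1, 0, 5.8], [0.2, -0.02, 0.12, 0, 5.8], [0.2, -0.02, 0.12, 0, 5.8], [0.2, -0.02, 0.12, 0, 5.8], [0.2, -0.02, 0.12, 0, 5.8], [0, 0, 0, 0, 5.8], [0, 0, 0, 0, 5.8]],
  ],
)

```text
clock: 7.7
tool_pos: [0.4923, -0.1961, 0.0716]
orientation: [180.0, -0.0, 174.5]
force: [0.4, -0.8, -4.0]
opening: 0.0636
gripper_force: 30.0
```

```bash
python3 - <<'E'
from h import *
p,d,i=snap('scene');w=cv2.resize(p[190:270,210:310],None,fx=5,fy=5,interpolation=cv2.INTER_CUBIC)
cv2.imwrite('pics/s3.png',w);print(ctrl.get_obs()['force'])
E
```

```text
[-0.64125052 -0.55749816 -3.76282789]
```

View pics/s3.png

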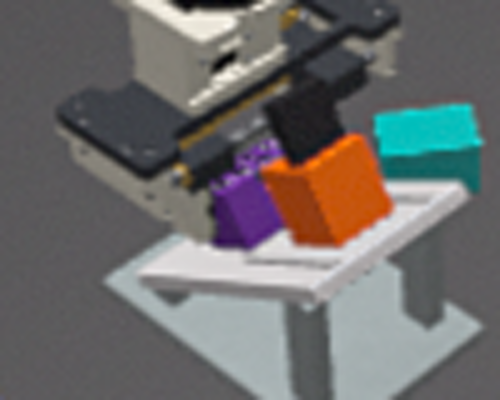

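The scene crop shows the block (250,205) between the fingers and shifted clear of the fixed lip. The force reads about the block's weight. Next I lift it out. Because the tool stays vertical, I'll level the block on the free bench first, then regrasp it.

Call:
step_arm(
  moves=[
    [[-0.35, 0.03, 1, 0, 5.8], [-0.35, 0.03, 1, 0, 5.8], [-0.5, 0.05, 1.5, 0, 5.8], [-0.5, 0.05, 1.5, 0, 5.8], [-0.5, 0.05, 1.5, 0, 5.8], [-0.6, 0.05, 1.5, 0, 5.8], [-0.3, 1.5, 1, 0, 5.8], [-0.3, 3, 0, 0, 5.8], [-0.4, 4, 0, 0, 5.8], [-0.4, 4, 0, 0, 5.8]],
  ],
)

```text
clock: 8.75
tool_pos: [0.4499, -0.0676, 0.1629]
orientation: [180.0, 0.1, 174.5]
force: [1.0, 0.6, -3.4]
opening: 0.0639
gripper_force: 30.0
```

Call:
step_arm(
  moves=[
    [[-0.4, 4, 0, 0, 5.8], [-0.4, 3.5, -1, 0, 5.8], [-0.4, 2, -2.5, 0, 5.8], [0, 0, -3.5, 0, 5.8], [0, 0, -3, 0, 5.8], [0, 0, -2, 0, 5.8], [0, 0, 0, 0, 5.8], [0, 0, 0, 0, 5.8]],
  ],
)

```text
clock: 9.55
tool_pos: [0.4388, 0.0266, 0.0427]
orientation: [-180.0, 0.0, 174.6]
force: [0.2, -0.1, -3.2]
opening: 0.0638
gripper_force: 30.0
```

```bash
python3 - <<'E'
from h import *
o=ctrl.get_obs();print(o['tool_pos'],o['orientation'],o['force'])
p,d,i=load('top'); w=cloud(d,i)
z=np.load('top.npz'); M=np.zeros(d.shape,bool);M[170:285,190:290]=1
M&=(w[...,2]>.045)
M=cv2.morphologyEx(M.astype(np.uint8),cv2.MORPH_OPEN,np.ones((3,3)))>0
h=w[M];print(len(h),cv2.minAreaRect((h[:,:2]*1000).astype(np.float32)),h[:,2].max())
H,S,V=cv2.split(cv2.cvtColor(p,cv2.COLOR_BGR2HSV))
g=M&(S>10)&(V>180) ; print('hsv pan',H[210,235],S[210,235],V[210,235],'rim',H[195,207],S[195,207],V[195,207])
g=cv2.Canny(p[170:285,190:290],40,100)
c=np.hstack([cv2.resize(p[170:285,190:290],None,fx=4,fy=4),cv2.cvtColor(cv2.resize(g,None,fx=4,fy=4),cv2.COLOR_GRAY2BGR)]); 
s,_,_=snap('scene'); e=cv2.resize(s[130:270,230:390],(400,350))
cc=np.zeros((460,800,3),np.uint8);cc[:,:400]=c[:,:400];cc[:350,400:]=e;cv2.imwrite('pics/bal.png',cc)
E
```

```text
[0.43878936 0.02656005 0.0427005 ] [-1.79999378e+02  3.22347239e-02  1.74568887e+02] [ 0.24746678 -0.07708134 -3.20016318]
5290 ((492.7344970703125, 176.93858337402344), (316.1354675292969, 269.7337646484375), 15.632805824279785) 0.7537413690294803
hsv pan 113 8 246 rim 0 0 255
```

View pics/bal.png

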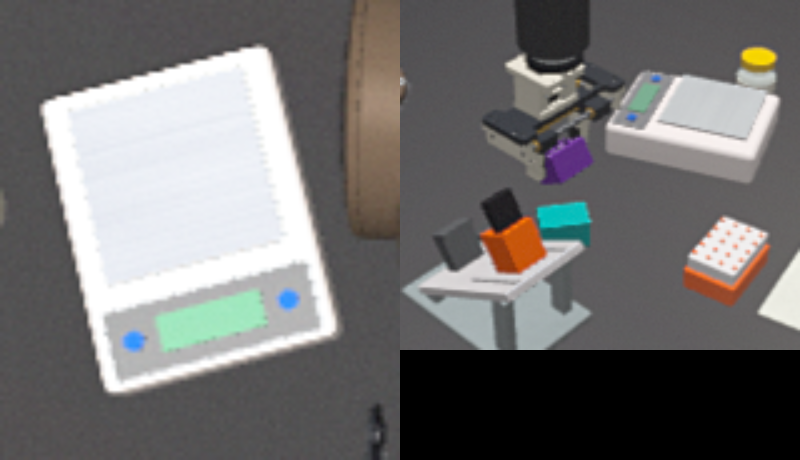

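The picture shows the block held tilted over the bench (565,160 in the right half), and the balance pan with its corners at about (70,113), (245,65), (283,240), (105,283) in the left half. Next I lower the block to edge contact on the bench.

Call:
step_arm(
  moves=[
    [[0, 0, -1.2, 0, 5.8], [0, 0, -0.7, 0, 5.8], [0, 0, -0.3, 0, 5.8], [0, 0, 0, 0, 5.8], [0, 0, 0, 0, 5.8]],
  ],
)

```text
clock: 10.1
tool_pos: [0.4387, 0.0266, 0.0202]
orientation: [180.0, 0.0, 174.6]
force: [0.2, -0.6, -3.8]
opening: 0.0638
gripper_force: 30.0
```

```bash
python3 - <<'E'
from h import *
p,d,i=load('top'); w=cloud(d,i)
H,S,V=cv2.split(cv2.cvtColor(p,cv2.COLOR_BGR2HSV))
def pan(n,bb):
    p,d,i=load(n);w=cloud(d,i);S=cv2.cvtColor(p,cv2.COLOR_BGR2HSV)[...,1].astype(int);V=p.max(2).astype(int)
    M=np.zeros(d.shape,bool);M[bb[1]:bb[3],bb[0]:bb[2]]=1
    M&=(S>=4)&(S<40)&(V>170)&(abs(w[...,2]-.07)<.012)
    nl,L,st,_=cv2.connectedComponentsWithStats(M.astype(np.uint8),connectivity=4); k=1+st[1:,4].argmax(); q=w[L==k]
    r=cv2.minAreaRect((q[:,:2]*1000).astype(np.float32)); print(n,len(q),r,np.median(q[:,2]),q.mean(0))
pan('top',(190,170,290,285)); pan('scene',(310,150,390,205))
print('manual',[np.round(w[int(round(170+y/4)),int(round(190+x/4))],4) for x,y in((176,175),(78,118),(238,73),(275,236),(112,276))])
E
```

```text
top 1982 ((551.372802734375, 246.99444580078125), (128.25245666503906, 131.56304931640625), 15.934146881103516) 0.07040144974298856 [0.5514955  0.24588768 0.07044723]
scene 677 ((552.4338989257812, 245.2181854248047), (129.5792694091797, 133.2818145751953), 16.240684509277344) 0.06917775287771488 [0.55518076 0.24370692 0.06914818]
manual [array([0.5497, 0.2436, 0.0709]), array([0.5884, 0.3141, 0.0715]), array([0.6261, 0.2019, 0.0698]), array([0.5083, 0.1705, 0.0729]), array([0.4781, 0.2853, 0.0683])]
```

Call:
step_arm(
  moves=[
    [[0, 0, -0.15, 0, 5.8], [0, 0, -0.15, 0, 5.8], [0, 0, 0, 0, 5.8]],
  ],
)

```text
clock: 10.4
tool_pos: [0.4385, 0.0265, 0.0167]
orientation: [180.0, 0.0, 174.5]
force: [-0.1, 0.3, -3.1]
opening: 0.0641
gripper_force: 30.0
```

Call:
step_arm(
  moves=[
    [[0, 0, -0.2, 0, 5.8], [0, 0, -0.2, 0, 5.8], [0, 0, -0.1, 0, 5.8], [0, 0, 0, 0, 5.8]],
  ],
)

```text
clock: 10.8
tool_pos: [0.4408, 0.0266, 0.0144]
orientation: [180.0, 0.2, 174.7]
force: [-4.1, -6.3, 32.5]
opening: 0.0641
gripper_force: 30.0
```

Call:
step_arm(
  moves=[
    [[0.3, -0.03, 0.1, 0, 5.8], [0.3, -0.03, 0, 0, 5.8], [0.3, -0.03, 0, 0, 5.8], [0.3, -0.03, -0.1, 0, 5.8], [0.3, -0.03, -0.1, 0, 5.8], [0.2, -0.03, -0.1, 0, 5.8], [0, 0, 0, 0, 5.8]],
  ],
)

```text
clock: 11.5
tool_pos: [0.4549, 0.0246, 0.0102]
orientation: [-180.0, -0.1, 174.5]
force: [-6.4, 1.7, 9.7]
opening: 0.0644
gripper_force: 30.0
```

```bash
python3 - <<'E'
from h import *
s,_,_=snap('scene'); cv2.imwrite('pics/s5.png',cv2.resize(s[130:240,220:340],None,fx=5,fy=5,interpolation=cv2.INTER_CUBIC))
E
```

```text
(no output)
```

View pics/s5.png

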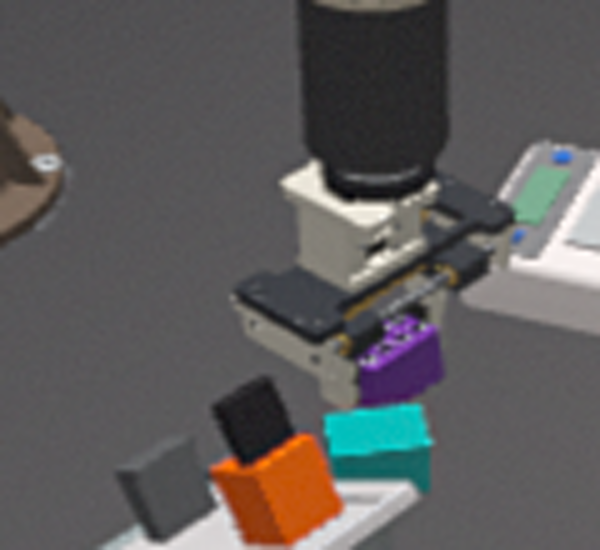

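The picture shows the block (400,365) almost level on the bench. I release it to settle and check it before regrasping.

Call:
step_arm(
  moves=[
    [[0, 0, 0.1, 0, 7.2], [0, 0, 0, 0, 7.8], [0, 0, 0, 0, 8.76], [0, 0, 0, 0, 8.76], [0, 0, 3, 0, 8.76], [-1, 0, 5, 0, 8.76], [-2, 0, 5, 0, 8.76], [-2, 0, 5, 0, 8.76], [0, 0, 2, 0, 8.76], [0, 0, 0, 0, 8.76]],
  ],
)

```text
clock: 12.55
tool_pos: [0.4099, 0.0255, 0.2062]
orientation: [179.8, 0.4, 174.6]
force: [1.1, 0.8, -0.3]
opening: 0.0876
gripper_force: 0.0
```

```bash
cat > blk.py <<'E'
from h import *
def blk(n,zlo=.03,c=None):
    p,d,i=snap(n);w=cloud(d,i);H,S,V=cv2.split(cv2.cvtColor(p,cv2.COLOR_BGR2HSV))
    M=((H>120)&(H<155)&(S>90)&(V>50)).astype(np.uint8);M=cv2.morphologyEx(M,cv2.MORPH_CLOSE,np.ones((5,5)))>0
    M&=(w[...,0]>.35)&(w[...,0]<.7)&(abs(w[...,1])<.4)&(w[...,2]>zlo)&(w[...,2]<.2)
    q=w[M]; a=np.linalg.lstsq(np.c_[q[:,:2]-q[:,:2].mean(0),np.ones(len(q))],q[:,2],rcond=None)[0]
    print(n,len(q),cv2.minAreaRect((q[:,:2]*1000).astype(np.float32)),'z',np.median(q[:,2]),'slopes deg',np.degrees(np.arctan(a[:2])))
E
python3 - <<'E'
from blk import *
o=ctrl.get_obs();print(o['tool_pos'],o['orientation'],o['force'])
blk('wrist');blk('scene')
E
```

```text
[0.40994272 0.02546053 0.20621085] [179.77452732   0.37757694 174.59940432] [ 1.0594064   0.80693935 -0.30518588]
wrist 1928 ((463.6217041015625, 24.492755889892578), (64.10603332519531, 44.845054626464844), 84.98771667480469) z 0.039937205259317266 slopes deg [ 2.39480375 -0.24539144]
scene 187 ((464.5339660644531, 21.702505111694336), (65.05438995361328, 45.990325927734375), 85.61654663085938) z 0.03832001015320208 slopes deg [-3.10916764  1.45944502]
```

The block is level on the bench: top at z 0.040, centre (0.464, 0.0245), yaw -5°. Next I regrasp it at its middle.

Call:
step_arm(
  moves=[
    [[2.7, -0.05, -2, 0.005, 8.76], [2.7, -0.05, -3, 0.005, 8.76], [0, 0, -4, 0, 8.76], [0, 0, -4, 0, 8.76], [0, 0, -3, 0, 8.76], [0, 0, -2, 0, 8.76], [0, 0, -0.8, 0, 8.76], [0, 0, -0.4, 0, 8.76], [0, 0, 0, 0, 8.76], [0, 0, 0, 0, 8.76]],
  ],
)

```text
clock: 13.65
tool_pos: [0.463, 0.0239, 0.0113]
orientation: [180.0, 0.1, 175.1]
force: [0.7, 0.7, -0.2]
opening: 0.0879
gripper_force: 0.0
```

Call:
step_arm(
  moves=[
    [[0, 0, 0, 0, 5.8], [0, 0, 0, 0, 5.8], [0, 0, 0, 0, 5.8], [0, 0, 0, 0, 5.8], [0, 0, 0, 0, 5.8]],
  ],
)

```text
clock: 14.15
tool_pos: [0.4627, 0.0238, 0.011]
orientation: [180.0, 0.0, 175.1]
force: [-1.6, -0.3, 5.6]
opening: 0.0642
gripper_force: 30.0
```

Call:
step_arm(
  moves=[
    [[0, 0, 1, 0, 5.8], [0, 0, 3, 0, 5.8], [0, 0, 4, 0, 5.8], [0, 0, 4, 0, 5.8], [0.9, 2.2, 2.5, 0.06, 5.8], [1.5, 4, 0, 0.06, 5.8], [1.7, 4, 0, 0.06, 5.8], [1.7, 4, 0, 0.06, 5.8], [1.7, 4, 0, 0.06, 5.8], [1.1, 3, 0, 0.06, 5.8]],
  ],
)

```text
clock: 15.15
tool_pos: [0.5487, 0.2377, 0.1554]
orientation: [-180.0, -0.0, -164.1]
force: [1.4, -0.1, -3.8]
opening: 0.0639
gripper_force: 29.9
```

Call:
step_arm(
  moves=[
    [[0.3, 1, 0, 0.01, 5.8], [0, 0, -2, 0, 5.8], [0, 0, -2, 0, 5.8], [0, 0, -1, 0, 5.8], [0, 0, 0, 0, 5.8], [0, 0, 0, 0, 5.8]],
  ],
)

```text
clock: 15.75
tool_pos: [0.5516, 0.2454, 0.1062]
orientation: [-180.0, 0.0, -163.7]
force: [1.2, 0.3, -3.6]
opening: 0.0635
gripper_force: 29.9
```

```bash
python3 - <<'E'
from blk import *
o=ctrl.get_obs();print(o['tool_pos'],o['orientation'],o['force'])
blk('scene',.06)
E
```

```text
[0.55164967 0.24543819 0.10620878] [-1.79986022e+02  1.24203755e-02 -1.63693428e+02] [ 1.21076885  0.25883238 -3.63425846]
scene 52 ((582.1363525390625, 218.57757568359375), (20.082378387451172, 117.66554260253906), 23.96133804321289) z 0.11716361940878994 slopes deg [57.32766727  5.37435776]
```

Call:
step_arm(
  moves=[
    [[0, 0, -1.0, 0, 5.8], [0, 0, -0.7, 0, 5.8], [0, 0, -0.3, 0, 5.8], [0, 0, -0.1, 0, 5.8], [0, 0, -0.1, 0, 5.8], [0, 0, 0, 0, 5.8]],
  ],
)

```text
clock: 16.4
tool_pos: [0.5515, 0.2458, 0.0836]
orientation: [180.0, 0.0, -163.7]
force: [-0.2, 0.6, -3.0]
opening: 0.0637
gripper_force: 29.9
```

Call:
step_arm(
  moves=[
    [[0, 0, -0.07, 0, 5.8], [0, 0, -0.03, 0, 5.8], [0, 0, 0, 0, 5.8]],
  ],
)

```text
clock: 16.7
tool_pos: [0.5515, 0.2457, 0.0827]
orientation: [180.0, 0.0, -163.7]
force: [-0.1, -0.2, -3.9]
opening: 0.0638
gripper_force: 29.9
```

Call:
step_arm(
  moves=[
    [[0, 0, -0.05, 0, 5.8], [0, 0, -0.05, 0, 5.8], [0, 0, 0, 0, 5.8]],
  ],
)

```text
clock: 17.0
tool_pos: [0.5514, 0.2456, 0.0815]
orientation: [-180.0, -0.0, -163.7]
force: [0.2, 0.1, -3.7]
opening: 0.0641
gripper_force: 29.9
```

Call:
step_arm(
  moves=[
    [[0, 0, -0.03, 0, 5.8], [0, 0, 0, 0, 5.8]],
  ],
)

```text
clock: 17.2
tool_pos: [0.5514, 0.2457, 0.0813]
orientation: [180.0, -0.0, -163.7]
force: [0.2, 0.1, -3.4]
opening: 0.0637
gripper_force: 29.9
```

Call:
step_arm(
  moves=[
    [[0, 0, -0.05, 0, 5.8], [0, 0, 0, 0, 5.8]],
  ],
)

```text
clock: 17.4
tool_pos: [0.5515, 0.2457, 0.0808]
orientation: [180.0, 0.0, -163.7]
force: [-0.6, -0.1, -4.1]
opening: 0.0638
gripper_force: 29.9
```

Call:
step_arm(
  moves=[
    [[0, 0, -0.05, 0, 5.8], [0, 0, 0, 0, 5.8]],
  ],
)

```text
clock: 17.6
tool_pos: [0.5515, 0.2457, 0.0804]
orientation: [180.0, 0.0, -163.7]
force: [-1.0, -0.4, -1.2]
opening: 0.0639
gripper_force: 29.9
```

Call:
step_arm(
  moves=[
    [[0, 0, -0.03, 0, 5.8], [0, 0, 0, 0, 5.8]],
  ],
)

```text
clock: 17.8
tool_pos: [0.5515, 0.2457, 0.0802]
orientation: [180.0, 0.0, -163.7]
force: [-1.2, -0.8, 0.5]
opening: 0.0638
gripper_force: 29.9
```

Call:
step_arm(
  moves=[
    [[0, 0, 0, 0, 6.8], [0, 0, 0, 0, 7.6], [0, 0, 0, 0, 8.76], [0, 0, 0, 0, 8.76], [0, 0, 1, 0, 8.76], [0, 0, 3, 0, 8.76], [-1, -1, 4, -0.06, 8.76], [-2, -2, 4, -0.06, 8.76], [-2, -3, 3, -0.06, 8.76], [0, 0, 0, 0, 8.76]],
  ],
)

```text
clock: 18.8
tool_pos: [0.5015, 0.1844, 0.2362]
orientation: [179.8, 0.4, -174.1]
force: [1.1, -0.1, -0.7]
opening: 0.0877
gripper_force: 0.0
```

```bash
python3 - <<'E'
from blk import *
o=ctrl.get_obs();print(o['tool_pos'],o['orientation'],o['force'])
blk('wrist',.1);blk('scene',.1)
E
```

```text
[0.50149815 0.18436098 0.23623212] [ 179.76541633    0.43733983 -174.12312945] [ 1.05995481 -0.06058006 -0.70081415]
wrist 1835 ((552.3717041015625, 246.49716186523438), (43.65158462524414, 62.89361572265625), 15.626215934753418) z 0.10921167659850833 slopes deg [ 0.08578562 -0.06287799]
scene 139 ((554.990966796875, 243.25430297851562), (41.781768798828125, 72.39768981933594), 16.7093448638916) z 0.10845551057533132 slopes deg [-2.51152425  2.55740404]
```

The block stands level and centred on the pan at (0.552, 0.246). Next I go back to the fin.

Call:
step_arm(
  moves=[
    [[0.4, -3, 0.5, -0.02, 8.76], [0.5, -4.2, 0.3, -0.02, 8.76], [0.5, -4.2, 0, -0.02, 8.76], [0.5, -4.2, 0, -0.02, 8.76], [0.5, -4.2, 0, -0.02, 8.76], [0.5, -4.2, 0, -0.02, 8.76], [0.5, -4.2, 0, -0.02, 8.76], [0.5, -4.2, 0, -0.02, 8.76], [0.5, -4.0, 0, -0.02, 8.76], [0.2, -2.3, 0, -0.02, 8.76]],
  ],
)

```text
clock: 19.9
tool_pos: [0.5476, -0.2038, 0.2363]
orientation: [-180.0, -0.2, 174.4]
force: [-0.2, 0.1, 0.4]
opening: 0.0877
gripper_force: 0.0
```

Call:
step_arm(
  moves=[
    [[0, 0, -1, 0, 8.76], [0, 0, -2.5, 0, 8.76], [0, 0, -2.5, 0, 8.76], [0, 0, -1.5, 0, 8.76], [0, 0, -0.9, 0, 8.76], [0, 0, 0, 0, 8.76]],
  ],
)

```text
clock: 20.5
tool_pos: [0.5467, -0.2006, 0.152]
orientation: [180.0, -0.2, 174.6]
force: [-0.2, -0.7, 1.6]
opening: 0.0874
gripper_force: 0.0
```

Call:
step_arm(
  moves=[
    [[0, -0.2, 0.6, 0, 8.76], [0, 0, 0, 0, 8.76], [0, 0, 0, 0, 2], [0, 0, 0, 0, 2], [0, 0, 0, 0, 2], [0, 0, 0, 0, 2], [0, 0, 0, 0, 2], [0, 0, 0, 0, 2], [0, 0, 0, 0, 2]],
  ],
)

```text
clock: 21.4
tool_pos: [0.5475, -0.2029, 0.1599]
orientation: [180.0, 0.0, 174.5]
force: [-1.6, 9.7, 4.4]
opening: 0.0379
gripper_force: 30.0
```

Now I slide the jaw down by about 60 mm first.

Call:
step_arm(
  moves=[
    [[-0.3, 0.05, -0.17, 0, 2], [-0.6, 0.08, -0.35, 0, 2], [-0.7, 0.07, -0.4, 0, 2], [-0.7, 0.07, -0.4, 0, 2], [-0.7, 0.07, -0.4, 0, 2], [-0.7, 0.07, -0.4, 0, 2], [-0.7, 0.07, -0.4, 0, 2], [-0.5, 0.05, -0.29, 0, 2], [-0.3, 0.03, -0.17, 0, 2], [0, 0, 0, 0, 2]],
  ],
)

```text
clock: 22.4
tool_pos: [0.497, -0.1976, 0.1307]
orientation: [180.0, 0.2, 174.6]
force: [5.5, 0.7, -2.2]
opening: 0.0377
gripper_force: 30.0
```

Call:
step_arm(
  moves=[
    [[-0.3, 0.03, -0.17, 0, 2], [-0.3, 0.03, -0.17, 0, 2], [-0.2, 0.02, -0.115, 0, 2], [0, 0, 0, 0, 2]],
  ],
)

```text
clock: 22.8
tool_pos: [0.4894, -0.1968, 0.1262]
orientation: [180.0, 0.2, 174.6]
force: [6.4, 1.6, -1.2]
opening: 0.0382
gripper_force: 30.0
```

Call:
step_arm(
  moves=[
    [[-0.2, 0.02, -0.115, 0, 2], [-0.2, 0.02, -0.115, 0, 2], [0, 0, 0, 0, 2]],
  ],
)

```text
clock: 23.1
tool_pos: [0.4871, -0.1966, 0.1249]
orientation: [-180.0, 0.4, 174.6]
force: [8.6, 1.5, 2.4]
opening: 0.0377
gripper_force: 30.0
```

Call:
step_arm(
  moves=[
    [[-0.2, 0.02, -0.115, 0, 2], [-0.1, 0.01, -0.06, 0, 2], [0, 0, 0, 0, 2]],
  ],
)

```text
clock: 23.4
tool_pos: [0.4871, -0.1966, 0.1248]
orientation: [-180.0, 0.8, 174.7]
force: [12.7, 1.6, 6.8]
opening: 0.0378
gripper_force: 30.0
```

Call:
step_arm(
  moves=[
    [[-0.2, 0.02, -0.115, 0, 2], [-0.2, 0.02, -0.115, 0, 2], [0, 0, 0, 0, 2]],
  ],
)

```text
clock: 23.7
tool_pos: [0.4869, -0.1966, 0.1247]
orientation: [-179.9, 1.2, 174.7]
force: [17.5, 1.4, 12.1]
opening: 0.0378
gripper_force: 30.0
```

Call:
step_arm(
  moves=[
    [[0.4, -0.04, 0.23, 0, 2], [0.1, 0, 0.06, 0, 2], [0, 0, 0, 0, 8.76], [0, 0, 0, 0, 8.76], [0, 0, 0, 0, 8.76], [0, 0, 0, 0, 8.76], [0, 0, 2, 0, 8.76], [0, 0, 4, 0, 8.76], [0, 0, 4, 0, 8.76], [0, 0, 4, 0, 8.76]],
  ],
)

```text
clock: 24.7
tool_pos: [0.4807, -0.1963, 0.2634]
orientation: [-180.0, -0.1, 174.5]
force: [0.6, -0.3, -1.5]
opening: 0.087
gripper_force: 0.0
```

Call:
step_arm(
  moves=[
    [[0, 0, 3, 0, 8.76], [0, 0, 2, 0, 8.76], [0, 0, 0, 0, 8.76], [0, 0, 0, 0, 8.76]],
  ],
)

```text
clock: 25.1
tool_pos: [0.4811, -0.1961, 0.312]
orientation: [180.0, 0.0, 174.5]
force: [0.5, 0.2, -0.1]
opening: 0.0875
gripper_force: 0.0
```

```bash
python3 - <<'E'
import fit
from fit import *
from blk import blk
b0=fit.boxes
fit.boxes=lambda j,by:[b for k,b in enumerate(b0(j,by)) if k!=2]
o=ctrl.get_obs();print(o['tool_pos'],o['force'],o['clock'])
for n in('wrist','scene'):
    p,d,i=snap(n); cv2.imwrite(f'pics/end_{n}.png',p)
    x=[.5055,-.1975,-.093,.0615,-.028,0]
    for _ in range(2): x=run(n,x)
blk('scene',.1); 
E
```

```text
Traceback (most recent call last):
AttributeError: 'function' object has no attribute 'boxes'
```

```bash
sed -i 's/in boxes(p\[4\],p\[5\])/in [b for k,b in enumerate(boxes(p[4],p[5])) if k!=2]/' fit.py; python3 - <<'E'
from fit import *
from blk import blk
for n in('wrist','scene'):
    p,d,i=snap(n); cv2.imwrite(f'pics/end_{n}.png',p)
    x=[.5055,-.1975,-.093,.0615,-.028,0]
    for _ in range(2): x=run(n,x)
blk('scene',.1)
E
```

```text
wrist 7389 x,y 0.5077 -0.1977 yaw -6.71 h 0.0633 jaw -0.0340 by 0.0000 med res 0.0013959688862189418
wrist 7056 x,y 0.5080 -0.1972 yaw -7.05 h 0.0628 jaw -0.0340 by 0.0000 med res 0.0012802023224305252
scene 1265 x,y 0.5044 -0.1973 yaw -5.26 h 0.0606 jaw -0.0303 by 0.0000 med res 0.0011600827072157788
scene 1291 x,y 0.5043 -0.1973 yaw -5.38 h 0.0607 jaw -0.0303 by 0.0000 med res 0.0012020355150870743
scene 142 ((555.7549438476562, 242.67999267578125), (43.31522750854492, 70.82441711425781), 18.458660125732422) z 0.10821187782219988 slopes deg [-1.0661655   1.77044187]
```

View pics/end_scene.png

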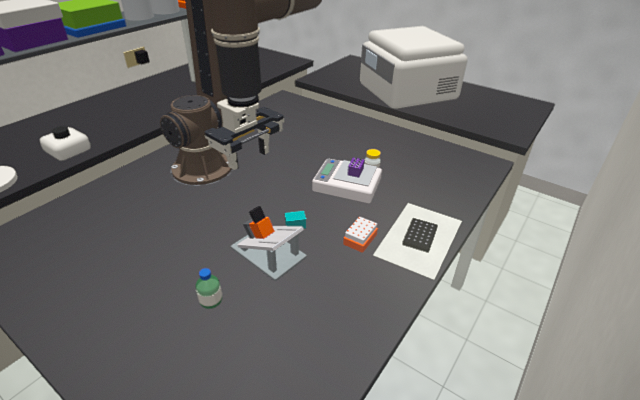

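The scene shows the block on the pan (357,168), the jaw fully home (260,228) and the bystanders where they stood. I'm handing in.

```bash
python3 -c "
from plant import close_job
print(close_job())"
```

```text
the job is handed in; nothing more can be done
None
```

The job is handed in after about 25 s: the block stands level, wells up, in the middle of the pan, the empty clamp's jaw was pushed against its end stop, and the tip box, bottle and jar were never touched.

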